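Fish the dropped tape measure out of the gap at the packing bench

TASK

The tape measure has dropped into the narrow gap between the grey drawer rack and the blue film dispenser. Draw the bent rod fully out from under the low shelf and put it down on the table, take it again by its wooden handle and drag the tape measure out of the gap with it, keeping your fingers off the tape measure while it is in the gap. Then lay the rod down on the table outside the gap, put the tape measure in the empty compartment of the tray, and leave everything else where it is.

Things in the scene. Friction and masses are not known exactly. Their poses are not given: they have to be found in the camera images.
- station: Fixed: two pieces 190 mm long with a straight gap between, 54 mm wide, 182 mm deep, open above and at its mouth, closed at the inner end. Origin: on the table, middle of the mouth; +x into the gap along its middle, z up. At +y the grey drawer rack (y 27 to 101 mm, 100 mm high), at -y the blue film dispenser (y -27 to -177 mm; gap wall 70 mm high, ends 90, white roll's top 108).
- measure_mid (a point): Centre (half-way up) of the loose tape measure (pale metal case, dark rubber sides), about 120 g, standing on its edge in the gap on the table: 50 mm long (its x, roughly along the gap), 26 mm thick (its y), 40 mm high (z up). Its middle starts 80 to 125 mm inside the mouth.
- riser: Fixed low shelf, plywood top on dark steel sides, open only at one end. Origin: on the table, middle of the open end; +x points out of the opening, z up. 240 mm long (x -240 to 0), 130 mm wide; opening 114 mm wide, 100 mm high; top face at 112 mm. A tape roll is kept on top (to 160 mm up), 115 mm or more back from the open end.
- rod_shaft (a point): Point on the level part of the loose bent rod (200 g), 60 mm up, outside the shelf at the start: can be gripped here. +x along the rod to its bent end, z up. Wooden handle: 120 mm long (x), 28 wide (y), 30 high, underside on the table, its centre 195 mm behind this point, its rear end 255 mm. Steel 9 mm round; axis 60 mm up from 95 mm behind this point, sloping to the handle before.
- rod_toe (a point): Middle of the rod's toe, 45 mm ahead of rod_shaft, 5 mm up: here the rod is bent straight down to the table and ends in a cross-bar 10 mm thick and 30 mm wide. The rod stands on handle and toe, 55 mm free under its level part; its balance point is about 165 mm behind the toe. At the start only its last 110 to 130 mm stick out of the shelf.
- tray_empty (a point): Middle of the floor of the tray's empty compartment, 4 mm above the table; the tray's axes (x along its long side). Fixed grey plastic tray 200 x 130 mm, 32 mm high, walls 4 mm, split across by one wall into two compartments, each 94 mm (x) by 122 mm (y); the other one, at -x, holds a cutter.
- cutter: Bystander: grey box cutter 100 x 20 x 12 mm lying in the tray's other compartment; origin under its middle.
- roll_a: Bystander: loose roll of packing tape lying on the table, 100 mm across, 48 mm high; origin under its middle.
- parcel: Bystander: closed cardboard parcel 130 x 100 x 55 mm; origin under its middle.
- stapler: Bystander: steel stapler 130 x 34 x 46 mm on the table; origin under its middle, x along its length.
There are look-alikes about, which are no part of the job. Of the things that look like the part that bears measure_mid, the middle-sized one is meant.

How it is judged:
By the outcome, as a careful person would: the job done as asked, in the order asked, and still so for the second after the job is handed in, with the robot touching nothing.
It also fails if it takes over 61 s, if anything falls off the work surface, if the arm or the gripper's body presses on something with over 40 N, if the wrist force passes 120 N, or if a joint passes its speed limit or range.

ROBOT

A 6-joint arm with a two-finger parallel gripper is mounted at the origin on the work surface. World frame = base frame: x ahead of the robot, y to its left, z up, the work surface at z = 0. Lengths are in mm, angles in rad, forces in N, time in s.
With the tool pointing down it reaches from about 350 to 975 mm from the base axis. Payload 7.1 kg.
Tool frame: the origin (TCP) lies at the centre of the arm's flange, where the gripper is bolted on; the fingertips stand 182 mm ahead of it and the grasp point (between the pads) lies 163 mm ahead of it; z points along the fingers, y is the line along which they close (so a half turn about z gives the same grasp; the last joint's range is limited). The gripper opens to 88 mm and grips with 3 to 60 N. Pads are 20 mm wide; open, the fingers measure 115 mm over their backs; the gripper's body (75 mm by 178 mm) begins 61 mm behind the grasp point.
Start: joints at [-1.325, 0.423, 1.63, -0, 1.089, -0.019], TCP at [163.592, -603.195, 404.675] pointing down, gripper open.
Joint ranges: [-3, 3], [-0.9, 2.11], [0.09, 2.58], [-1.31, 4.45], [0.11, 2.69], [-2.54, 2.54]. Speed limits (rad/s): [2.39, 2.39, 3.01, 3.14, 3.14, 3.14].

INTERFACE

Orientations are given as a rotation vector (axis times angle).
In Python, from workcell import readout, get_image, ctrl gives the robot as it stands.
- The arm moves only by the tool step_arm, never from a script. Its argument "targets" is a list that holds one entry, the list of rows, each a list of 7 numbers: the shift along the world's x, y, z as a fraction of full scale, then the turn, a rotation vector about the world's x, y, z as a fraction of full scale, then the opening, from 0 (shut) to 1 (fully open). In form: [[[dx, dy, dz, wx, wy, wz, claw], ...]]. A call has exactly 5 rows; each row shifts and turns the commanded pose from where the row before left it; what a row does not reach is not made up. Full scale, the value 1, is 0.05 m for a shift and 4 degrees for a turn. A row lasts 1/8 s, in which the tool goes at most 62.5 mm and 10.7 degrees, less where a joint would pass 70% of its speed; a pose out of reach is approached as far as the arm can. A call with a number of a shift or a turn outside -1 to 1 is refused whole. A call with a gripper value outside its range is refused whole. The fingers move at their own pace and stop on an object; the grip force is fixed at half the most. Time passes only in rows, so rows that do not move let the fingers close, or fill a call up. It gives the time, the measured TCP pose, the force, the opening and the grip force at its end, in the units of the state.
- readout.get_obs(): the state, without advancing time (a new reading comes with each control period).
- get_image(name): name is "side" or "top" or "wrist"; returns a dict with "pixels" (480x640x3 uint8, red, green, blue), "intrinsics" (3x3 intrinsics, pixels), "k1" (the pictures are not rectified: a ray, as slopes to the right and down, at radius r is drawn at 1 + k1 r^2 times it, then the intrinsics apply), "extrinsics" (4x4, takes a point from world to camera coordinates). Camera axes: x right, y down, z forward; pixel columns grow to the right and rows downward; lengths in mm; the calibration is good to about 2 mm. A picture is of the moment at which its call begins. There is no depth.
- ctrl.close_job(): hands the job in; it is judged then, once.
The state is a dict: "t": time; "qpos": joint angles; "qvel": joint speeds; "joint_torque": joint torques, N m; "ee_pos": TCP position; "orientation": TCP orientation; "ft_force": force on the tool from outside, world axes, zero at the start; "moment": the same for the moment, N m; "width": finger opening in mm; "grasp_force": force on a finger pad.
Only numpy, scipy, OpenCV 4.12 (cv2) and the standard library are available. Lean on these libraries where they do the work, as an engineer would, in place of code of your own. Each camera call takes 0.05 s, during which the arm holds its last target. There are 200 camera calls.

## Working session

There is one attempt and no reset: what is moved stays moved. The work goes in short steps, Python scripts to look and compute and a tool call to move; the robot and the scene stay as the last step left them, time stands still between calls to the robot, and variables do not carry over. Pictures are saved under pics/ and viewed, at most 10 in all, crops included, and the job is handed in when it is done.

Besides the shell and the picture viewer there is one more tool, called after "Call:" by a JSON object that holds its "op" and its "data", one argument or row to a line. step_arm: Moves the arm, as the interface text tells. Shift numbers are shares of 0.05 m and turn numbers shares of 4 degrees, none past 1 either way. Its arguments: {"type":"object","properties":{"targets":{"type":"array"}},"required":["targets"]}

```bash
mkdir -p pics; cat > h.py <<'E'
import numpy as np, cv2, json
from workcell import readout, get_image, ctrl
def snap(name, fn):
    im=get_image(name); cv2.imwrite(f'pics/{fn}.png', im['pixels'][:,:,::-1])
    np.savez(f'pics/{fn}.npz',K=im['intrinsics'],k1=im['k1'],E=im['extrinsics']); return im
def cal(fn):
    d=np.load(f'pics/{fn}.npz'); return d['K'],float(d['k1']),d['E']
def pix(fn,P):
    K,k1,E=cal(fn); p=np.atleast_2d(P)@E[:3,:3].T+E[:3,3]
    return cv2.projectPoints(p.reshape(-1,1,3).astype(float),np.zeros(3),np.zeros(3),np.array(K,float),np.array([k1,0,0,0.]))[0].reshape(-1,2)
def ray(fn,uv):
    K,k1,E=cal(fn)
    s=cv2.undistortPoints(np.array(uv,float).reshape(-1,1,2),np.array(K,float),np.array([k1,0,0,0.])).reshape(-1,2)
    R=E[:3,:3]; return -R.T@E[:3,3], np.c_[s,np.ones(len(s))]@R
def onz(fn,uv,z):
    o,d=ray(fn,uv); z=np.asarray(z,float)*np.ones(len(d)); return o+d*((z-o[2])/d[:,2])[:,None]
def st():
    o=readout.get_obs(); print({k:np.round(o[k],3).tolist() for k in ('t','qpos','ee_pos','orientation','ft_force','width','grasp_force')})
E
python3 -c "
from h import *
snap('top','top0');snap('side','side0');st()
for f in('top0','side0'): print(cal(f))"
```

```text
{'t': 0.1, 'qpos': [-1.325, 0.424, 1.631, -0.0, 1.089, -0.019], 'ee_pos': [163.537, -602.97, 404.006], 'orientation': [-3.113, -0.415, 0.0], 'ft_force': [-0.494, -0.149, -0.26], 'width': 87.81, 'grasp_force': 0.0}
(array([[478.1899306 ,   0.        , 312.03883433],
       [  0.        , 478.1899306 , 237.66657861],
       [  0.        ,   0.        ,   1.        ]]), -0.07749535974023807, array([[-1.13042370e-01, -9.93569138e-01, -6.46461586e-03,
         6.80805422e+01],
       [-9.69804302e-01,  1.11748991e-01, -2.16775872e-01,
         5.61578558e+02],
       [ 2.16104231e-01, -1.82354460e-02, -9.76199995e-01,
         1.08108465e+03],
       [ 0.00000000e+00,  0.00000000e+00,  0.00000000e+00,
         1.00000000e+00]]))
(array([[580.9228059 ,   0.        , 331.47699139],
       [  0.        , 580.9228059 , 236.5656974 ],
       [  0.        ,   0.        ,   1.        ]]), 0.06642155519718138, array([[-9.80871162e-01, -1.93696139e-01, -1.93279533e-02,
         5.34342829e+02],
       [-1.30941710e-01,  7.30017192e-01, -6.70767596e-01,
         1.20354209e+02],
       [ 1.44034832e-01, -6.55405756e-01, -7.41415715e-01,
         1.26166265e+03],
       [ 0.00000000e+00,  0.00000000e+00,  0.00000000e+00,
         1.00000000e+00]]))
```

View pics/top0.png

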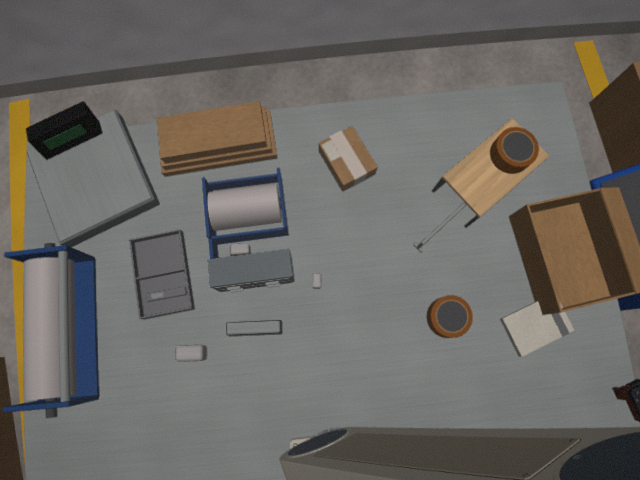

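View pics/side0.png

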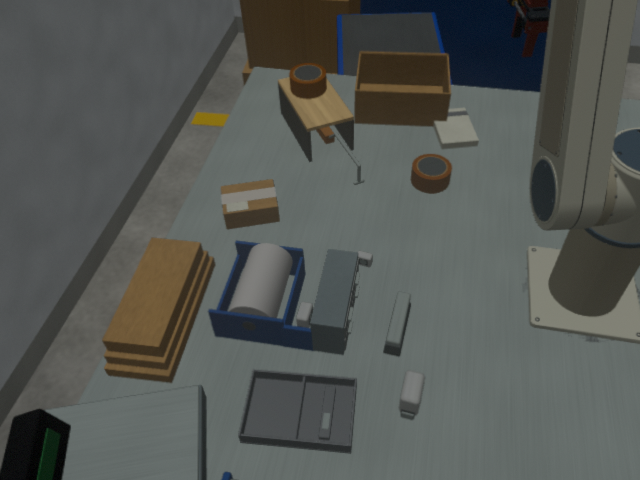

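The top view shows the gap, with its mouth on the right, at about (290,243) and the tape measure in it at (237,247). The rod toe is at (418,247), the shelf opening at (457,200), and the empty compartment at (160,254). I'll zoom in for the measurements.

```bash
python3 -c "
from h import *
t=cv2.imread('pics/top0.png')
cv2.imwrite('pics/a.png',cv2.resize(t[165:315,120:320],None,fx=4,fy=4,interpolation=cv2.INTER_CUBIC))
b=cv2.resize(t[110:260,400:560],None,fx=3.7,fy=3.7,interpolation=cv2.INTER_CUBIC)
cv2.imwrite('pics/b.png',b)
s=cv2.imread('pics/side0.png')
cv2.imwrite('pics/c.png',cv2.resize(s[50:200,260:460],None,fx=4,fy=4,interpolation=cv2.INTER_CUBIC))
"
```

```text
(no output)
```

View pics/a.png

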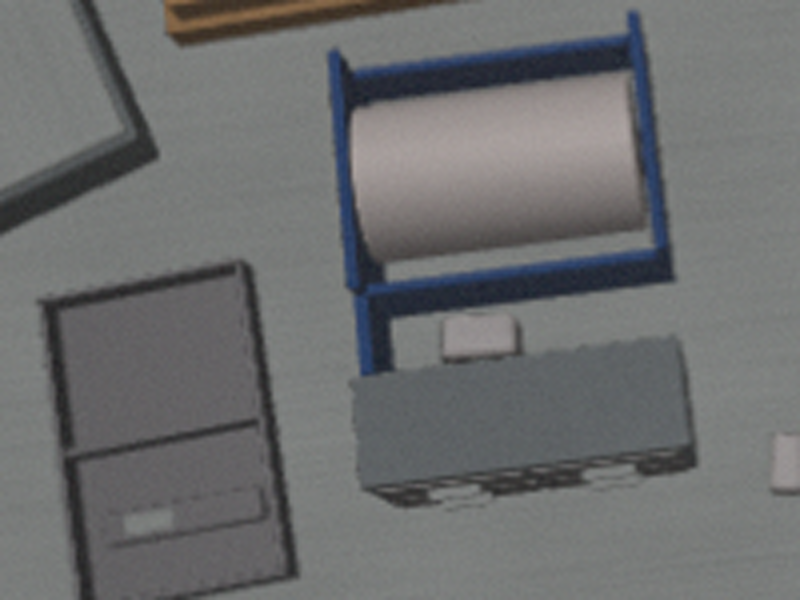

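View pics/b.png

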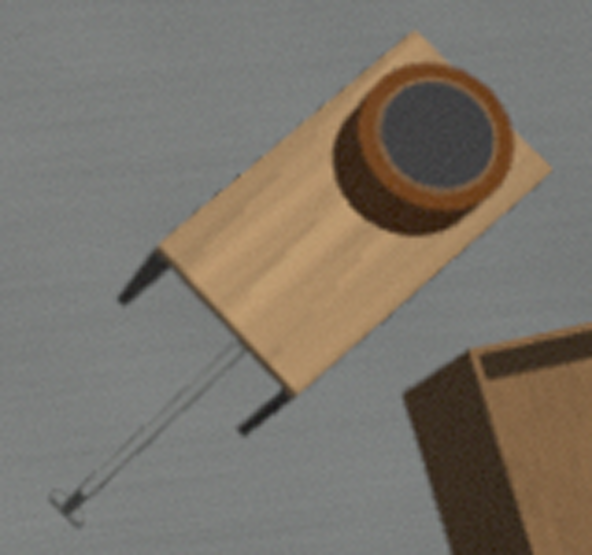

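View pics/c.png

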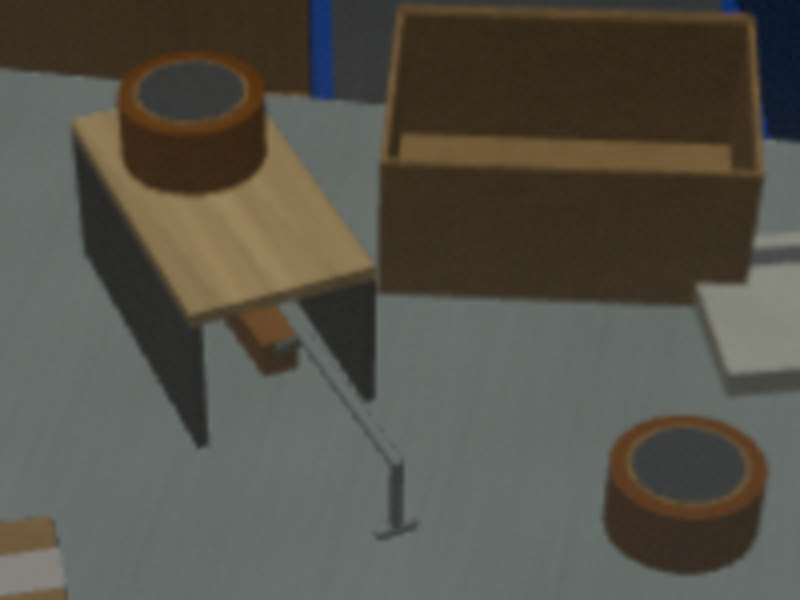

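The crops show the rack's top corners, the measure's top face, the tray rim and divider, the shelf's top corners, and the rod's shaft and toe. Next I'll turn these into positions.

```bash
python3 -c "
from h import *
np.set_printoptions(suppress=True,precision=1)
A=lambda l:np.array(l)/4+[119.6,164.6]
B=lambda l:np.array(l)/3.7+[399.6,109.6]
C=lambda l:np.array(l)/4+[259.6,49.6]
def sh(n,P):
  print(n);print(P); print(' edges',np.linalg.norm(np.diff(P[:,:2],axis=0),axis=1),'ang',np.degrees(np.arctan2(*np.diff(P[:,:2],axis=0).T[::-1])))
sh('rack',onz('top0',A([(680,337),(350,380),(360,488),(692,445)]),100))
sh('disp wall',onz('top0',A([(670,250),(368,295)]),70))
sh('measure',onz('top0',A([(518,313),(441,317),(441,358),(521,352)]),40))
sh('tray',onz('top0',A([(245,263),(42,302),(70,457),(258,423),(297,575)]),32))
sh('shelf',onz('top0',B([(160,247),(297,393),(550,168),(415,32)]),112))
sh('toe',onz('top0',B([(50,492),(80,524)]),10))
sh('shaft',onz('top0',B([(80,492),(240,350)]),64))
sh('toe s',onz('side0',C([(375,534),(417,524)]),8))
sh('shaft s',onz('side0',C([(398,460),(300,312)]),62))
sh('handle front s',onz('side0',C([(268,373),(297,365)]),0))
sh('small/big',onz('top0',[(317,281),(190,353),(250,328),(450,316)],40))
"
```

```text
rack
[[537.   58.7 100. ]
 [533.5 249.8 100. ]
 [470.8 248.3 100. ]
 [474.1  58.3 100. ]]
 edges [191.2  62.8 190. ] ang [  91.  -178.7  -89. ]
disp wall
[[596.3  60.1  70. ]
 [589.6 241.9  70. ]]
 edges [181.9] ang [92.1]
measure
[[575.2 157.2  40. ]
 [578.1 204.2  40. ]
 [552.8 206.1  40. ]
 [550.9 157.4  40. ]]
 edges [47.1 25.4 48.8] ang [ 86.5 175.6 -92.2]
tray
[[628.  324.5  32. ]
 [617.9 453.2  32. ]
 [518.9 439.   32. ]
 [526.9 322.   32. ]
 [432.4 304.   32. ]]
 edges [129.1 100.1 117.2  96.2] ang [  94.5 -171.8  -86.1 -169.2]
shelf
[[ 666.6 -319.1  112. ]
 [ 561.6 -388.6  112. ]
 [ 692.8 -586.7  112. ]
 [ 797.2 -517.2  112. ]]
 edges [126.  237.6 125.4] ang [-146.5  -56.5   33.6]
toe
[[ 535.7 -246.9   10. ]
 [ 511.6 -263.6   10. ]]
 edges [29.3] ang [-145.3]
shaft
[[ 523.5 -253.7   64. ]
 [ 605.7 -374.9   64. ]]
 edges [146.5] ang [-55.8]
toe s
[[ 536.5 -249.9    8. ]
 [ 511.4 -263.9    8. ]]
 edges [28.7] ang [-150.8]
shaft s
[[ 524.4 -261.8   62. ]
 [ 613.8 -399.2   62. ]]
 edges [163.9] ang [-56.9]
handle front s
[[ 639.1 -407.8    0. ]
 [ 620.9 -419.9    0. ]]
 edges [21.9] ang [-146.5]
small/big
[[ 463.7    3.6   40. ]
 [ 328.7  318.1   40. ]
 [ 371.1  172.8   40. ]
 [ 344.4 -299.6   40. ]]
 edges [342.3 151.4 473.1] ang [113.2 -73.7 -93.2]
```

Call:
{"op": "step_arm", "data": {
  "targets": [
    [[0.285, 0.23, 0, 0, 0, 1, 1], [0.285, 0.23, 0, 0, 0, 1, 1], [0.285, 0.23, 0, 0, 0, 1, 1], [0.285, 0.23, 0, 0, 0, 1, 1], [0.285, 0.23, 0, 0, 0, 1, 1]]
  ]
}}

```text
t: 0.72
ee_pos: [235.2, -545.2, 404.3]
orientation: [-2.993, -0.952, 0.0]
ft_force: [-0.2, -0.6, 0.2]
width: 87.9
grasp_force: 0.0
```

Call:
{"op": "step_arm", "data": {
  "targets": [
    [[0.285, 0.23, 0, 0, 0, 1, 1], [0.285, 0.23, 0, 0, 0, 1, 1], [0.285, 0.23, 0, 0, 0, 1, 1], [0.285, 0.23, 0, 0, 0, 1, 1], [0.285, 0.23, 0, 0, 0, 1, 1]]
  ]
}}

```text
t: 1.35
ee_pos: [306.5, -487.7, 404.3]
orientation: [-2.782, -1.458, 0.0]
ft_force: [-0.2, -0.7, -0.1]
width: 88.1
grasp_force: 0.0
```

Call:
{"op": "step_arm", "data": {
  "targets": [
    [[0.285, 0.23, 0, 0, 0, 1, 1], [0.285, 0.23, 0, 0, 0, 1, 1], [0.285, 0.23, 0, 0, 0, 1, 1], [0.285, 0.23, 0, 0, 0, 1, 1], [0.285, 0.23, 0, 0, 0, 1, 1]]
  ]
}}

```text
t: 1.98
ee_pos: [377.7, -430.2, 404.3]
orientation: [-2.487, -1.919, 0.0]
ft_force: [-0.1, -0.1, -0.2]
width: 87.9
grasp_force: 0.0
```

Call:
{"op": "step_arm", "data": {
  "targets": [
    [[0.285, 0.23, 0, 0, 0, 1, 1], [0.285, 0.23, 0, 0, 0, 1, 1], [0.285, 0.23, 0, 0, 0, 1, 1], [0.285, 0.23, 0, 0, 0, 1, 1], [0.285, 0.23, 0, 0, 0, 1, 1]]
  ]
}}

```text
t: 2.6
ee_pos: [448.9, -372.7, 404.3]
orientation: [-2.116, -2.321, -0.0]
ft_force: [0.5, -0.0, 0.2]
width: 87.9
grasp_force: 0.0
```

Call:
{"op": "step_arm", "data": {
  "targets": [
    [[0.285, 0.23, 0, 0, 0, 1, 1], [0.285, 0.23, 0, 0, 0, 1, 1], [0.285, 0.23, 0, 0, 0, 1, 1], [0.285, 0.23, 0, 0, 0, 1, 1], [0.285, 0.23, 0, 0, 0, 1, 1]]
  ]
}}

```text
t: 3.22
ee_pos: [520.2, -315.2, 404.2]
orientation: [-1.68, -2.653, 0.0]
ft_force: [0.3, -1.3, 1.0]
width: 88.0
grasp_force: 0.0
```

Call:
{"op": "step_arm", "data": {
  "targets": [
    [[0.285, 0.23, 0, 0, 0, 1, 1], [0.285, 0.2, 0, 0, 0, 1, 1], [0, 0, 0, 0, 0, 0.125, 1], [0, 0, 0, 0, 0, 0, 1], [0, 0, 0, 0, 0, 0, 1]]
  ]
}}

```text
t: 3.85
ee_pos: [547.8, -294.6, 404.6]
orientation: [-1.485, -2.768, 0.0]
ft_force: [-0.7, -0.0, 0.0]
width: 87.8
grasp_force: 0.0
```

Call:
{"op": "step_arm", "data": {
  "targets": [
    [[0, 0, -0.6, 0, 0, 0, 0.6], [0, 0, -0.8, 0, 0, 0, 0.5], [0, 0, -0.8, 0, 0, 0, 0.5], [0, 0, -0.8, 0, 0, 0, 0.5], [0, 0, -0.5, 0, 0, 0, 0.5]]
  ]
}}

```text
t: 4.47
ee_pos: [547.4, -294.4, 227.7]
orientation: [-1.484, -2.767, -0.0]
ft_force: [0.2, 0.1, 0.2]
width: 44.9
grasp_force: 0.0
```

Call:
{"op": "step_arm", "data": {
  "targets": [
    [[0, 0, -0.12, 0, 0, 0, 0.5], [0, 0, 0, 0, 0, 0, 0.3], [0, 0, 0, 0, 0, 0, 0], [0, 0, 0, 0, 0, 0, 0], [0, 0, 0, 0, 0, 0, 0]]
  ]
}}

```text
t: 5.1
ee_pos: [548.6, -294.3, 224.5]
orientation: [1.482, 2.769, -0.0]
ft_force: [0.7, 0.2, 3.0]
width: 8.4
grasp_force: 30.0
```

Call:
{"op": "step_arm", "data": {
  "targets": [
    [[0, 0, 0, 0, 0, 0, 0], [0, 0, 0, 0, 0, 0, 0], [0, 0, 0, 0, 0, 0, 0], [0, 0, 0, 0, 0, 0, 0], [0, 0, 0, 0, 0, 0, 0]]
  ]
}}

```text
t: 5.72
ee_pos: [548.7, -294.3, 224.4]
orientation: [1.482, 2.769, -0.0]
ft_force: [-0.0, 1.5, 6.1]
width: 8.1
grasp_force: 30.0
```

Call:
{"op": "step_arm", "data": {
  "targets": [
    [[0, 0, 0.02, 0, 0, 0, 0], [-0.06, 0.09, 0.01, 0, 0, 0, 0], [-0.128, 0.192, 0, 0, 0, 0, 0], [-0.128, 0.192, 0, 0, 0, 0, 0], [-0.128, 0.192, 0, 0, 0, 0, 0]]
  ]
}}

```text
t: 6.35
ee_pos: [525.4, -260.0, 225.0]
orientation: [-1.482, -2.769, -0.0]
ft_force: [0.7, -0.5, -1.4]
width: 8.0
grasp_force: 29.9
```

Call:
{"op": "step_arm", "data": {
  "targets": [
    [[-0.128, 0.192, 0, 0, 0, 0, 0], [-0.128, 0.192, 0, 0, 0, 0, 0], [-0.128, 0.192, 0, 0, 0, 0, 0], [-0.128, 0.192, 0, 0, 0, 0, 0], [-0.128, 0.192, 0, 0, 0, 0, 0]]
  ]
}}

```text
t: 6.98
ee_pos: [493.7, -212.3, 225.2]
orientation: [1.483, 2.77, 0.0]
ft_force: [0.2, 0.3, -0.6]
width: 8.3
grasp_force: 29.9
```

Call:
{"op": "step_arm", "data": {
  "targets": [
    [[-0.128, 0.192, 0, 0, 0, 0, 0], [-0.128, 0.192, 0, 0, 0, 0, 0], [-0.128, 0.192, 0, 0, 0, 0, 0], [-0.128, 0.192, 0, 0, 0, 0, 0], [-0.128, 0.192, 0, 0, 0, 0, 0]]
  ]
}}

```text
t: 7.6
ee_pos: [461.7, -164.3, 225.2]
orientation: [1.483, 2.77, 0.0]
ft_force: [-1.0, -0.3, -1.7]
width: 8.2
grasp_force: 29.9
```

Call:
{"op": "step_arm", "data": {
  "targets": [
    [[-0.128, 0.192, 0, 0, 0, 0, 0], [-0.128, 0.192, 0, 0, 0, 0, 0], [-0.128, 0.192, 0, 0, 0, 0, 0], [-0.128, 0.192, 0, 0, 0, 0, 0], [-0.128, 0.192, 0, 0, 0, 0, 0]]
  ]
}}

```text
t: 8.22
ee_pos: [429.7, -116.2, 225.2]
orientation: [-1.483, -2.77, 0.0]
ft_force: [-0.3, 0.3, -1.5]
width: 8.1
grasp_force: 29.9
```

Call:
{"op": "step_arm", "data": {
  "targets": [
    [[-0.128, 0.192, 0, 0, 0, 0, 0], [-0.06, 0.09, 0, 0, 0, 0, 0], [0, 0, -0.02, 0, 0, 0, 0], [0, 0, -0.01, 0, 0, 0, 0], [0, 0, 0, 0, 0, 0, 0.3]]
  ]
}}

```text
t: 8.85
ee_pos: [421.0, -102.9, 223.9]
orientation: [1.482, 2.769, 0.0]
ft_force: [0.1, -0.7, -0.3]
width: 14.9
grasp_force: 0.0
```

Call:
{"op": "step_arm", "data": {
  "targets": [
    [[0, 0, 0, 0, 0, 0, 0.5], [0, 0, 0, 0, 0, 0, 0.6], [0, 0, 0.3, 0, 0, 0, 0.6], [0, 0, 0.7, 0, 0, 0, 0.6], [0, 0, 0.7, 0, 0, 0, 0.6]]
  ]
}}

```text
t: 9.48
ee_pos: [420.6, -102.8, 310.3]
orientation: [-1.483, -2.769, 0.0]
ft_force: [-0.4, -0.8, 0.3]
width: 52.7
grasp_force: 0.0
```

```bash
python3 -c "
from h import *
snap('top','top1');snap('side','side1');st()
t=cv2.imread('pics/top1.png')[180:330,320:520]; s=cv2.imread('pics/side1.png')[100:250,300:500]
f=lambda i:cv2.resize(i,None,fx=4,fy=4,interpolation=cv2.INTER_CUBIC)
cv2.imwrite('pics/d.png',cv2.resize(np.vstack([f(t),f(s)]),(400,600)) if 0 else f(t)); cv2.imwrite('pics/e.png',f(s))
"
```

```text
{'t': 9.575, 'qpos': [-0.267, 0.296, 2.108, 0.0, 0.731, -0.855], 'ee_pos': [421.845, -103.098, 312.329], 'orientation': [1.48, 2.764, 0.002], 'ft_force': [-0.521, -0.15, 0.128], 'width': 52.675, 'grasp_force': 0.0}
```

View pics/e.png

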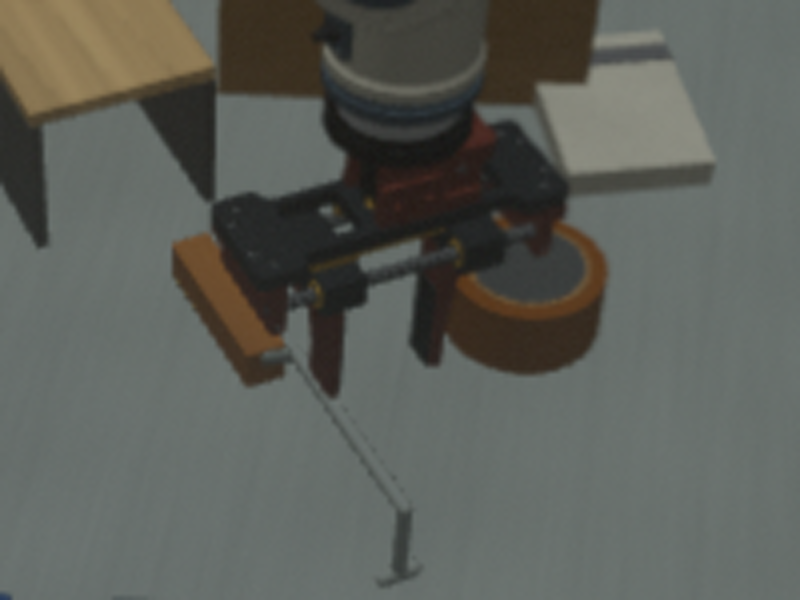

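The rod stands out in the open, with its toe at (399,577) in the crop, its handle running from (195,240) to (265,365), and its rear clear of the shelf.

```bash
python3 -c "
from h import *
np.set_printoptions(suppress=True,precision=1)
C=lambda l:np.array(l)/4+[299.6,99.6]
toe=onz('side1',C([(399,577)]),7)[0];bend=onz('side1',C([(404,512)]),62)[0]
print(toe,bend)
hf=onz('side1',C([(248,385),(284,375)]),0);print(hf,hf.mean(0))
hr=onz('side1',C([(175,242),(212,233)]),30);print(hr,hr.mean(0))
d=(toe-hr.mean(0))[:2];print(np.linalg.norm(d),np.degrees(np.arctan2(d[1],d[0])))
d=d/np.linalg.norm(d); print('grip',toe[:2]-220*d)
g=np.array([421.8,-103.1]);d=np.array([-.555,.832]);print('pred toe',g+45*d,'grip pred',g-175*d)
"
```

```text
[396.  -64.1   7. ] [396.9 -64.5  62. ]
[[ 509.3 -215.2    0. ]
 [ 488.2 -228.2    0. ]] [ 498.7 -221.7    0. ]
[[ 573.5 -309.    30. ]
 [ 551.1 -322.    30. ]] [ 562.3 -315.5   30. ]
301.41765886760373 123.49039753949273
grip [ 517.4 -247.6]
pred toe [396.8 -65.7] grip pred [ 518.9 -248.7]
```

View pics/d.png

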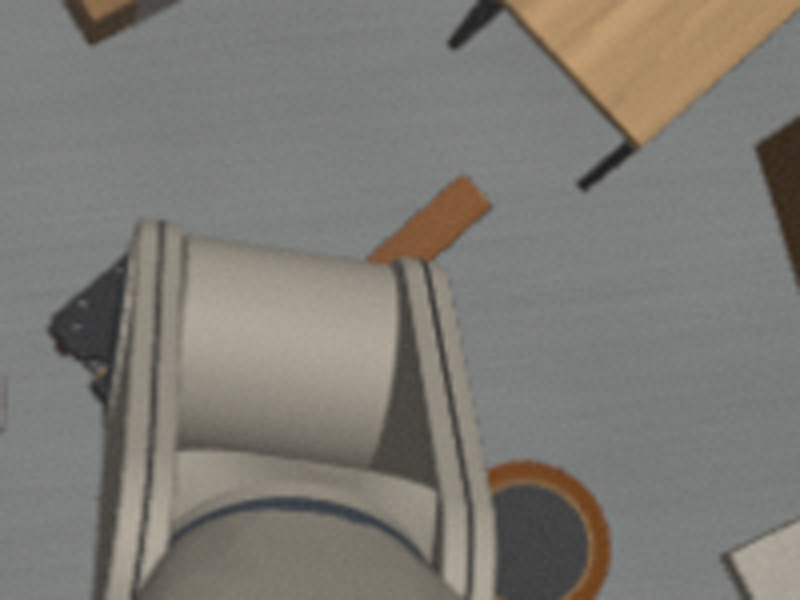

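The top view agrees: the handle is at (430,220) in the crop, between the shelf's opening and the arm. The grip point comes out at about (518,-248).

Call:
{"op": "step_arm", "data": {
  "targets": [
    [[0.385, -0.58, 0, 0, 0, 0, 0.8], [0.385, -0.58, 0, 0, 0, 0, 0.8], [0.385, -0.58, 0, 0, 0, 0, 0.8], [0.385, -0.58, 0, 0, 0, 0, 0.8], [0.385, -0.58, 0, 0, 0, 0, 0.8]]
  ]
}}

```text
t: 10.2
ee_pos: [517.3, -248.7, 308.3]
orientation: [-1.483, -2.769, 0.0]
ft_force: [-0.1, -0.3, 0.7]
width: 70.5
grasp_force: 0.0
```

Call:
{"op": "step_arm", "data": {
  "targets": [
    [[0, 0, -0.5, 0, 0, 0, 0.8], [0, 0, -0.6, 0, 0, 0, 0.8], [0, 0, -0.6, 0, 0, 0, 0.8], [0, 0, -0.4, 0, 0, 0, 0.8], [0, 0, -0.3, 0, 0, 0, 0.8]]
  ]
}}

```text
t: 10.82
ee_pos: [516.8, -247.8, 187.7]
orientation: [-1.483, -2.769, 0.0]
ft_force: [0.9, 0.5, -0.4]
width: 70.0
grasp_force: 0.0
```

Call:
{"op": "step_arm", "data": {
  "targets": [
    [[0, 0, -0.1, 0, 0, 0, 0.6], [0, 0, 0, 0, 0, 0, 0.2], [0, 0, 0, 0, 0, 0, 0.2], [0, 0, 0, 0, 0, 0, 0], [0, 0, 0, 0, 0, 0, 0]]
  ]
}}

```text
t: 11.45
ee_pos: [517.3, -247.9, 184.3]
orientation: [1.482, 2.769, 0.0]
ft_force: [-0.2, 0.5, 2.9]
width: 27.7
grasp_force: 30.0
```

Call:
{"op": "step_arm", "data": {
  "targets": [
    [[0, 0, 0, 0, 0, 0, 0], [0, 0, 0, 0, 0, 0, 0], [0, 0, 0, 0, 0, 0, 0], [0, 0, 0, 0, 0, 0, 0], [0, 0, 0, 0, 0, 0, 0]]
  ]
}}

```text
t: 12.08
ee_pos: [517.3, -247.9, 184.3]
orientation: [1.482, 2.769, 0.0]
ft_force: [-0.1, 0.3, 6.0]
width: 27.7
grasp_force: 30.0
```

Call:
{"op": "step_arm", "data": {
  "targets": [
    [[0, 0, 0.1, 0, 0, 0, 0], [0, 0, 0.3, 0, 0, 0, 0], [0, 0, 0.4, 0, 0, 0, 0], [0, 0, 0.4, 0, 0, 0, 0], [0, 0, 0.2, 0, 0, 0, 0]]
  ]
}}

```text
t: 12.7
ee_pos: [517.4, -248.0, 255.9]
orientation: [1.482, 2.767, 0.0]
ft_force: [1.1, -0.3, -2.4]
width: 27.7
grasp_force: 30.0
```

Call:
{"op": "step_arm", "data": {
  "targets": [
    [[0.12, 0.12, 0, 0, 0, -0.8, 0], [0.12, 0.12, 0, 0, 0, -0.8, 0], [0.12, 0.12, 0, 0, 0, -0.8, 0], [0.12, 0.12, 0, 0, 0, -0.8, 0], [0.12, 0.12, 0, 0, 0, -0.8, 0]]
  ]
}}

```text
t: 13.32
ee_pos: [547.1, -217.6, 254.1]
orientation: [-1.856, -2.535, 0.0]
ft_force: [-0.9, 0.6, -1.6]
width: 27.7
grasp_force: 30.0
```

Call:
{"op": "step_arm", "data": {
  "targets": [
    [[0.08, 0.08, 0, 0, 0, -0.8, 0], [0.08, 0.08, 0, 0, 0, -0.8, 0], [0.08, 0.08, 0, 0, 0, -0.8, 0], [0.08, 0.08, 0, 0, 0, -0.8, 0], [0.06, 0.04, 0, 0, 0, -0.9, 0]]
  ]
}}

```text
t: 13.95
ee_pos: [566.0, -199.5, 254.0]
orientation: [-2.199, -2.244, 0.0]
ft_force: [0.7, 0.3, -2.2]
width: 27.9
grasp_force: 30.0
```

```bash
python3 -c "
from h import *
snap('wrist','w2');snap('top','top2');snap('side','side2');st()
f=lambda i:cv2.resize(i,None,fx=2.5,fy=2.5,interpolation=cv2.INTER_CUBIC)
t=cv2.imread('pics/top2.png')[190:310,190:350]
s=cv2.imread('pics/side2.png')[170:360,200:360]
cv2.imwrite('pics/g.png',np.hstack([cv2.resize(t,(400,300),interpolation=cv2.INTER_CUBIC),np.zeros((300,0,3),np.uint8)]))
w=cv2.imread('pics/w2.png')
c=np.zeros((600,800,3),np.uint8); c[:300,:400]=cv2.resize(t,(400,300),interpolation=cv2.INTER_CUBIC); c[:475,400:]=f(s); c[300:,:400]=cv2.resize(w,(400,300)); cv2.imwrite('pics/g.png',c)
"
```

```text
{'t': 14.1, 'qpos': [-0.359, 0.59, 1.77, -0.0, 0.782, -0.383], 'ee_pos': [565.98, -199.681, 253.951], 'orientation': [2.195, 2.247, -0.0], 'ft_force': [-1.202, -0.856, -1.683], 'width': 27.984, 'grasp_force': 29.999}
```

View pics/g.png

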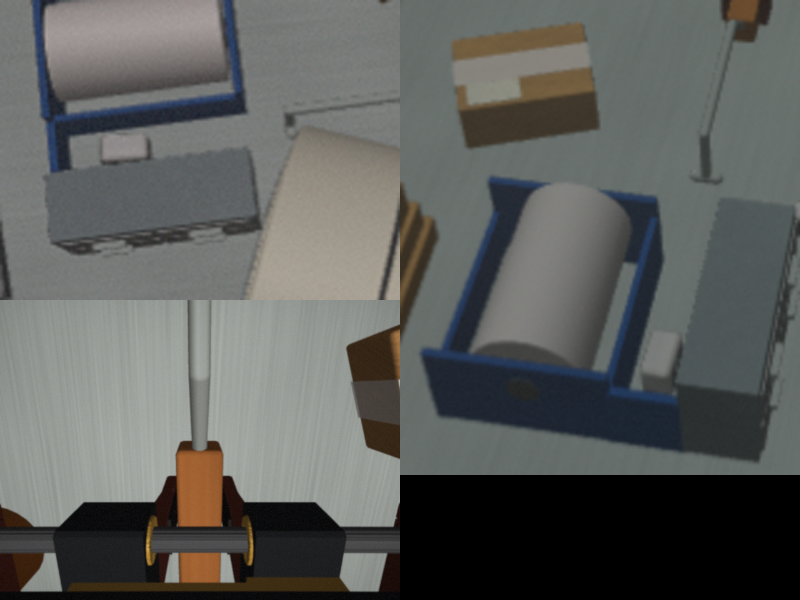

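The rod is held level in front of the mouth: in the montage the side panel shows the toe at (706,179), the rack's gap edge from (720,200) to (680,383), and the measure at (660,345). I'll check how well it lines up.

```bash
python3 -c "
from h import *
np.set_printoptions(suppress=True,precision=1)
S=lambda l:(np.array(l,float)-[400,0])/2.5+[199.8,169.8]
T=lambda l:np.array(l,float)*.4+[189.8,189.8]
for z in (60,70,80): print('toe side bottom bar',z,onz('side2',S([(692,178),(722,182)]),z).mean(0))
def tri(u,v):
  o1,d1=ray('top2',[u]);o2,d2=ray('side2',[v]);A=np.c_[d1[0],-d2[0]];s=np.linalg.lstsq(A,o2-o1,rcond=None)[0]
  a=o1+s[0]*d1[0];b=o2+s[1]*d2[0];return (a+b)/2,np.linalg.norm(a-b)
print('bend',tri(T([(289,114)])[0],S([(705,131)])[0]))
print('toe',tri(T([(290,131)])[0],S([(707,180)])[0]))
print('rack edge side',onz('side2',S([(720,200),(680,383)]),100))
print('disp edge inner side',onz('side2',S([(662,203),(612,378)]),70))
print('measure side top',onz('side2',S([(655,332),(683,335),(642,360)]),40))
print('rack top',onz('top2',T([(249,150),(46,176)]),100))
"
```

```text
toe side bottom bar 60 [562.4   7.1  60. ]
toe side bottom bar 70 [560.2  15.7  70. ]
toe side bottom bar 80 [558.1  24.4  80. ]
bend (array([557.6,  19.3, 136.2]), np.float64(3.0625246457572386))
toe (array([556.5,  19.8,  74.2]), np.float64(5.4709604137624845))
rack edge side [[538.5  61.8 100. ]
 [532.1 246.8 100. ]]
disp edge inner side [[593.3  48.9  70. ]
 [591.3 232.6  70. ]]
measure side top [[574.7 162.9  40. ]
 [551.1 161.7  40. ]
 [578.8 192.   40. ]]
rack top [[534.8  59.4 100. ]
 [531.9 247.4 100. ]]
```

Call:
{"op": "step_arm", "data": {
  "targets": [
    [[0.03, 0.2, 0, 0, 0, 0, 0], [0.03, 0.35, 0, 0, 0, 0, 0], [0, 0.35, 0, 0, 0, 0, 0], [0, 0.35, 0, 0, 0, 0, 0], [0, 0.35, 0, 0, 0, 0, 0]]
  ]
}}

```text
t: 14.72
ee_pos: [568.9, -118.2, 253.7]
orientation: [-2.196, -2.247, 0.0]
ft_force: [0.4, -0.7, -1.8]
width: 27.6
grasp_force: 30.0
```

Call:
{"op": "step_arm", "data": {
  "targets": [
    [[0, 0.35, 0, 0, 0, 0, 0], [0, 0.35, 0, 0, 0, 0, 0], [0, 0.35, 0, 0, 0, 0, 0], [0, 0.35, 0, 0, 0, 0, 0], [0, 0.35, 0, 0, 0, 0, 0]]
  ]
}}

```text
t: 15.35
ee_pos: [569.0, -31.1, 253.7]
orientation: [-2.197, -2.246, -0.0]
ft_force: [0.0, 0.5, -1.7]
width: 27.4
grasp_force: 30.0
```

Call:
{"op": "step_arm", "data": {
  "targets": [
    [[0, 0.3, 0, 0, 0, 0, 0], [0, 0.25, 0, 0, 0, 0, 0], [0, 0.2, 0, 0, 0, 0, 0], [0, 0, 0, 0, 0, 0, 0], [0, 0, 0, 0, 0, 0, 0]]
  ]
}}

```text
t: 15.98
ee_pos: [569.0, 5.0, 253.7]
orientation: [2.197, 2.246, -0.0]
ft_force: [-0.2, -0.2, -2.3]
width: 27.9
grasp_force: 30.0
```

```bash
python3 -c "
from h import *
snap('top','top3');snap('side','side3');st()
t=cv2.imread('pics/top3.png')[200:300,195:345]
s=cv2.imread('pics/side3.png')[230:360,230:370]
c=np.zeros((600,800,3),np.uint8); a=cv2.resize(t,(400,267),interpolation=cv2.INTER_CUBIC); b=cv2.resize(s,(400,371),interpolation=cv2.INTER_CUBIC)
c[:267,:400]=a;c[:371,400:]=b;cv2.imwrite('pics/i.png',c[:371])
"
```

```text
{'t': 16.075, 'qpos': [-0.012, 0.557, 1.841, -0.0, 0.744, -0.034], 'ee_pos': [569.015, 4.78, 253.646], 'orientation': [2.197, 2.245, -0.0], 'ft_force': [-0.581, -0.713, -2.03], 'width': 28.099, 'grasp_force': 29.998}
```

View pics/i.png

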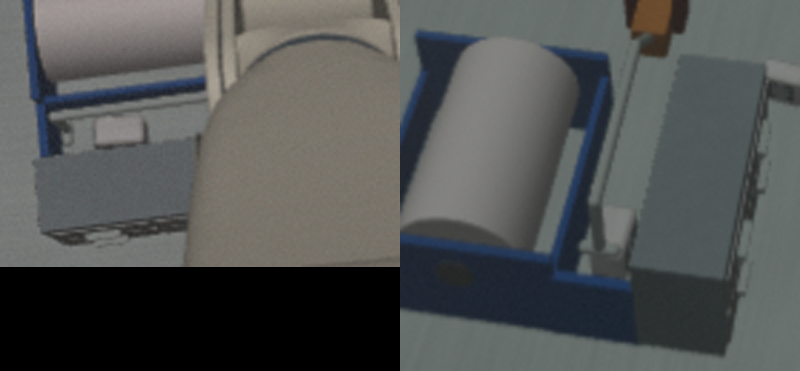

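The toe, at about (65,130) in the top panel and (600,250) in the side panel, hangs between the measure and the closed end. I'll check those numbers.

```bash
python3 -c "
from h import *
np.set_printoptions(suppress=True,precision=1)
T=lambda l:np.array(l,float)*.375+[194.8,199.8]
S=lambda l:(np.array(l,float)-[400,0])*.35+[229.8,229.8]
P=lambda y,x,z:(x,y,z)
print('px toe pred top panel', (pix('top3',[(561.5,225,74),(561.5,225,131)])-[194.8,199.8])/.375)
print('side panel',(pix('side3',[(561.5,225,74),(576.5,225,74),(546.5,225,74),(561.5,225,131)])-[229.8,229.8])/.35+[400,0])
print('toe meas top',onz('top3',T([(66,130)]),78),'side',onz('side3',S([(600,250)]),74),'bend',onz('side3',S([(597,205)]),131),onz('top3',T([(62,118)]),134))
print('measure end z40',onz('top3',T([(95,120),(95,143),(146,117),(146,143)]),40))
print('wall top3 z70',onz('top3',T([(50,130)]),40))
"

```

```text
px toe pred top panel [[ 64.9 130.5]
 [ 51.7 117.3]]
side panel [[600.9 254.7]
 [579.7 251.4]
 [622.3 258. ]
 [595.9 205.8]]
toe meas top [[560.9 223.3  78. ]] side [[563.  221.4  74. ]] bend [[560.9 224.2 131. ]] [[559.2 215.8 134. ]]
measure end z40 [[575.6 203.   40. ]
 [554.3 204.6  40. ]
 [573.  156.2  40. ]
 [549.  158.3  40. ]]
wall top3 z70 [[571.  244.8  40. ]]
```

Call:
{"op": "step_arm", "data": {
  "targets": [
    [[0, 0, -0.2, 0, 0, 0, 0], [0, 0, -0.25, 0, 0, 0, 0], [0, 0, -0.25, 0, 0, 0, 0], [0, 0, -0.2, 0, 0, 0, 0], [0, 0, -0.1, 0, 0, 0, 0]]
  ]
}}

```text
t: 16.7
ee_pos: [568.8, 5.2, 202.6]
orientation: [-2.196, -2.245, 0.001]
ft_force: [-0.2, -0.1, -2.6]
width: 27.8
grasp_force: 30.0
```

Call:
{"op": "step_arm", "data": {
  "targets": [
    [[0, 0, -0.15, 0, 0, 0, 0], [0, 0, -0.12, 0, 0, 0, 0], [0, 0, -0.08, 0, 0, 0, 0], [0, 0, -0.02, 0, 0, 0, 0], [0, 0, 0, 0, 0, 0, 0]]
  ]
}}

```text
t: 17.32
ee_pos: [569.0, 5.2, 185.2]
orientation: [2.197, 2.246, 0.0]
ft_force: [0.2, 0.1, -2.2]
width: 27.9
grasp_force: 30.0
```

Call:
{"op": "step_arm", "data": {
  "targets": [
    [[0, -0.1, 0, 0, 0, 0, 0], [0, -0.12, 0, 0, 0, 0, 0], [0, -0.15, 0, 0, 0, 0, 0], [0.01, -0.18, 0, 0, 0, 0, 0], [0, -0.18, 0, 0, 0, 0, 0]]
  ]
}}

```text
t: 17.95
ee_pos: [569.6, -32.0, 185.2]
orientation: [2.197, 2.246, 0.0]
ft_force: [-0.9, 0.6, -1.8]
width: 27.6
grasp_force: 30.0
```

Call:
{"op": "step_arm", "data": {
  "targets": [
    [[0, -0.18, 0, 0, 0, 0, 0], [0, -0.18, 0, 0, 0, 0, 0], [0.01, -0.18, 0, 0, 0, 0, 0], [0, -0.18, 0, 0, 0, 0, 0], [0, -0.18, 0, 0, 0, 0, 0]]
  ]
}}

```text
t: 18.58
ee_pos: [570.0, -76.9, 185.2]
orientation: [-2.197, -2.246, -0.0]
ft_force: [-0.1, -0.1, -1.1]
width: 28.1
grasp_force: 30.0
```

```bash
python3 -c "
from h import *
snap('side','side4');st()
a=cv2.imread('pics/side3.png').astype(int);b=cv2.imread('pics/side4.png').astype(int)
# bright pale pixels inside gap region
for n,i in(('3',a),('4',b)):
  m=((i.min(2)>150)).astype(np.uint8); m[:,:285]=0; m[:,345:]=0; m[:225]=0;m[345:]=0
  k,l,s,c=cv2.connectedComponentsWithStats(m); print(n,[(s[j].tolist(),c[j].round(1).tolist()) for j in range(1,k) if s[j,4]>25])
print(pix('side4',[(563,110,40),(563,135,20)]))
"
```

```text
{'t': 18.625, 'qpos': [-0.156, 0.678, 1.836, -0.001, 0.627, -0.178], 'ee_pos': [570.029, -77.738, 185.174], 'orientation': [2.197, 2.245, -0.0], 'ft_force': [0.299, -0.926, -2.37], 'width': 28.011, 'grasp_force': 29.998}
3 []
4 []
[[312.75861045 283.44917935]
 [310.63864357 298.37780254]]
```

Call:
{"op": "step_arm", "data": {
  "targets": [
    [[0, -0.18, 0, 0, 0, 0, 0], [0, -0.18, 0, 0, 0, 0, 0], [0.01, -0.18, 0, 0, 0, 0, 0], [0, -0.18, 0, 0, 0, 0, 0], [0, -0.18, 0, 0, 0, 0, 0]]
  ]
}}

```text
t: 19.25
ee_pos: [570.5, -121.9, 185.1]
orientation: [-2.197, -2.246, 0.0]
ft_force: [0.2, 0.9, -2.9]
width: 27.8
grasp_force: 30.0
```

Call:
{"op": "step_arm", "data": {
  "targets": [
    [[0, -0.18, 0, 0, 0, 0, 0], [0, -0.18, 0, 0, 0, 0, 0], [0.01, -0.18, 0, 0, 0, 0, 0], [0, -0.18, 0, 0, 0, 0, 0], [0, -0.18, 0, 0, 0, 0, 0]]
  ]
}}

```text
t: 19.88
ee_pos: [571.0, -166.9, 185.2]
orientation: [-2.197, -2.246, 0.0]
ft_force: [-0.2, 0.7, -2.3]
width: 28.2
grasp_force: 30.0
```

Call:
{"op": "step_arm", "data": {
  "targets": [
    [[0, -0.18, 0, 0, 0, 0, 0], [0, -0.18, 0, 0, 0, 0, 0], [0.01, -0.18, 0, 0, 0, 0, 0], [0, -0.18, 0, 0, 0, 0, 0], [0, -0.18, 0, 0, 0, 0, 0]]
  ]
}}

```text
t: 20.5
ee_pos: [571.5, -211.9, 185.2]
orientation: [-2.197, -2.246, 0.0]
ft_force: [-0.5, -0.5, -2.1]
width: 27.7
grasp_force: 30.0
```

```bash
python3 -c "
from h import *
snap('side','side5');snap('side','side5b');st()
print(pix('side5',[(563,-30,40),(563,-30,0),(538,-30,40),(588,-30,40),(563,-60,40),(563,0,40),(563,-5,5)]).round(0).tolist())
a=cv2.imread('pics/side2.png').astype(int);b=cv2.imread('pics/side5.png').astype(int)
d=(abs(a-b).max(2)>18).astype(np.uint8); 
for y in range(190,262,3): print(y,''.join('#' if d[y,x] else '.' for x in range(285,365,1)), b[y,285:365:8].mean(1).astype(int).tolist())
"
```

```text
{'t': 20.6, 'qpos': [-0.375, 0.709, 1.757, -0.0, 0.675, -0.396], 'ee_pos': [571.549, -212.314, 185.208], 'orientation': [2.197, 2.245, 0.0], 'ft_force': [-0.002, 0.615, -2.886], 'width': 27.692, 'grasp_force': 29.998}
[[326.0, 236.0], [326.0, 247.0], [337.0, 237.0], [315.0, 234.0], [328.0, 226.0], [323.0, 245.0], [324.0, 254.0]]
190 ...........................................####################................. [107, 106, 106, 106, 107, 107, 74, 69, 109, 109]
193 ...........................................###################.................. [106, 105, 107, 106, 107, 108, 76, 52, 108, 110]
196 ................................................#############................... [106, 106, 107, 107, 108, 109, 85, 48, 109, 111]
199 ............................................#...#########....................... [107, 106, 106, 107, 107, 110, 63, 65, 109, 111]
202 ...........................................##..#########........................ [107, 105, 106, 106, 108, 108, 60, 93, 108, 110]
205 ..............................................#................................. [105, 106, 107
[... 1744 characters left out ...]
....... [107, 109, 110, 110, 81, 96, 107, 108, 106, 107]
247 ...............................#############.................................... [66, 86, 107, 110, 72, 67, 108, 108, 108, 108]
250 ................................###########..................................... [92, 49, 61, 108, 72, 68, 88, 97, 107, 108]
253 ................................##########...................................... [97, 44, 44, 108, 80, 51, 86, 87, 88, 88]
256 ...................................####......................................... [94, 44, 46, 107, 92, 102, 85, 86, 88, 70]
259 ................................................................................ [91, 43, 62, 106, 106, 87, 86, 87, 88, 61]
```

The difference image shows the measure dragged out of the mouth (cols 317–329, rows 230–256, so y is about -47 to 3). Next I'll back off, lift the rod over the measure and lay it aside.

Call:
{"op": "step_arm", "data": {
  "targets": [
    [[0, 0.06, 0, 0, 0, 0, 0], [0, 0.04, 0.1, 0, 0, 0, 0], [0, 0, 0.3, 0, 0, 0, 0], [0, 0, 0.5, 0, 0, 0, 0], [0, 0, 0.5, 0, 0, 0, 0]]
  ]
}}

```text
t: 21.22
ee_pos: [571.6, -206.1, 256.9]
orientation: [2.196, 2.246, 0.0]
ft_force: [0.2, -0.3, -2.0]
width: 28.1
grasp_force: 30.0
```

Call:
{"op": "step_arm", "data": {
  "targets": [
    [[-0.2, -0.1, 0, 0, 0, 0, 0], [-0.25, -0.2, 0, 0, 0, 0, 0], [-0.3, -0.3, 0, 0, 0, 0, 0], [-0.3, -0.3, 0, 0, 0, 0, 0], [-0.3, -0.3, 0, 0, 0, 0, 0]]
  ]
}}

```text
t: 21.85
ee_pos: [502.6, -267.6, 254.7]
orientation: [-2.197, -2.245, 0.0]
ft_force: [0.3, 0.1, -2.8]
width: 27.8
grasp_force: 30.0
```

Call:
{"op": "step_arm", "data": {
  "targets": [
    [[-0.3, -0.3, 0, 0, 0, 0, 0], [-0.3, -0.3, 0, 0, 0, 0, 0], [0, 0, 0, 0, 0, 0, 0], [0, 0, -0.3, 0, 0, 0, 0], [0, 0, -0.4, 0, 0, 0, 0]]
  ]
}}

```text
t: 22.48
ee_pos: [474.5, -296.1, 219.5]
orientation: [2.195, 2.246, 0.001]
ft_force: [0.5, -0.3, -1.0]
width: 27.7
grasp_force: 30.0
```

Call:
{"op": "step_arm", "data": {
  "targets": [
    [[0, 0, -0.3, 0, 0, 0, 0], [0, 0, -0.2, 0, 0, 0, 0], [0, 0, -0.12, 0, 0, 0, 0], [0, 0, -0.06, 0, 0, 0, 0], [0, 0, -0.02, 0, 0, 0, 0]]
  ]
}}

```text
t: 23.1
ee_pos: [474.1, -296.4, 185.3]
orientation: [2.196, 2.246, 0.0]
ft_force: [0.2, 0.3, -2.0]
width: 28.3
grasp_force: 30.0
```

Call:
{"op": "step_arm", "data": {
  "targets": [
    [[0, 0, -0.02, 0, 0, 0, 0], [0, 0, 0, 0, 0, 0, 0.4], [0, 0, 0, 0, 0, 0, 0.6], [0, 0, 0, 0, 0, 0, 0.6], [0, 0, 0.3, 0, 0, 0, 0.7]]
  ]
}}

```text
t: 23.72
ee_pos: [473.6, -296.1, 198.9]
orientation: [-2.195, -2.244, 0.001]
ft_force: [0.6, 0.1, -0.2]
width: 59.1
grasp_force: 0.0
```

Call:
{"op": "step_arm", "data": {
  "targets": [
    [[0, 0, 0.7, 0, 0, 0, 0.7], [0, 0, 0.8, 0, 0, 0, 0.7], [0, 0, 0.8, 0, 0, 0, 0.7], [0, -0.5, 0, 0, 0, 0, 0.7], [0, -0.5, 0, 0, 0, 0, 0.7]]
  ]
}}

```text
t: 24.35
ee_pos: [473.9, -347.5, 314.6]
orientation: [2.196, 2.246, -0.0]
ft_force: [-0.3, 0.9, 0.3]
width: 61.7
grasp_force: 0.0
```

```bash
python3 -c "
from h import *
snap('side','side6');snap('top','top6');st()
s=cv2.imread('pics/side6.png')[130:290,250:450]; t=cv2.imread('pics/top6.png')[200:320,280:440]
f=lambda i,k:cv2.resize(i,None,fx=k,fy=k,interpolation=cv2.INTER_CUBIC)
c=np.zeros((600,800,3),np.uint8);a=f(s,2);b=f(t,2.4);c[:320,:400]=a;c[:288,400:784]=b
# close-up of measure
u=f(cv2.imread('pics/side6.png')[215:270,295:350],5); v=f(cv2.imread('pics/top6.png')[215:270,295:365],5)
c[322:597,:275]=u; c[322:597,400:750]=v
cv2.imwrite('pics/k.png',c)
"
```

```text
{'t': 24.45, 'qpos': [-0.655, 0.488, 1.774, -0.0, 0.88, -0.675], 'ee_pos': [473.633, -348.992, 313.375], 'orientation': [-2.199, -2.243, 0.001], 'ft_force': [0.257, 0.498, 0.011], 'width': 61.525, 'grasp_force': 0.0}
```

View pics/k.png

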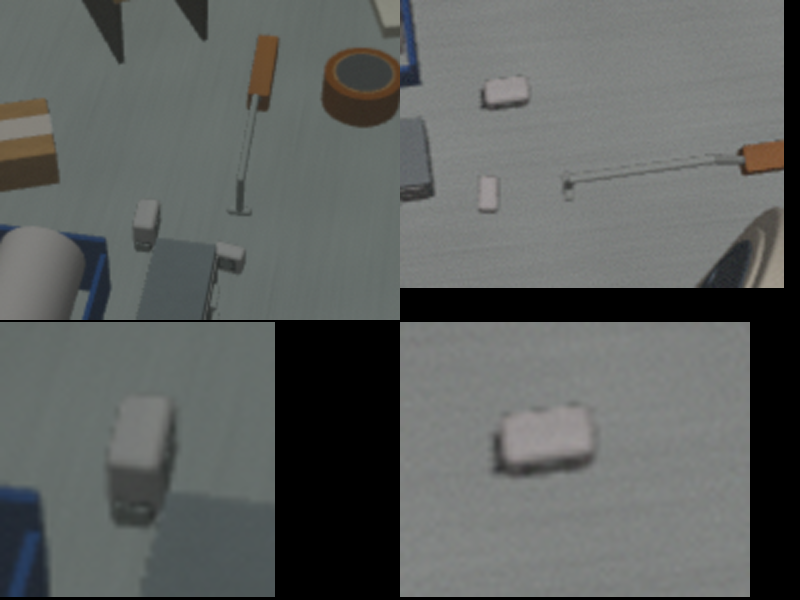

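The rod stands on the table, clear of everything. The measure is upright and well out of the gap, with its top-face corners at about (501,413), (590,405), (594,460) and (503,468) in the top close-up.

```bash
python3 -c "
from h import *
np.set_printoptions(suppress=True,precision=1)
T=lambda l:(np.array(l,float)-[400,322])/5+[294.6,214.6]
P=onz('top6',T([(501,413),(590,405),(594,460),(503,468)]),40);print(P,P.mean(0))
d=(P[0]-P[1]+P[3]-P[2]);print(np.degrees(np.arctan2(d[1],d[0])))
S=lambda l:(np.array(l,float)-[0,322])/5+[294.6,214.6]
Q=onz('side6',S([(124,397),(172,397),(160,470),(110,468)]),40);print(Q,Q.mean(0));d=(Q[3]-Q[0]+Q[2]-Q[1]);print(np.degrees(np.arctan2(d[1],d[0])))
A=lambda l:np.array(l)/4+[119.6,164.6]
print('tray empty in z4', onz('top0',A([(62,305),(238,270),(255,418),(75,450)]),32))
print('toe rod', onz('side6',[[250+239/2,130+211/2]],8))
"
```

```text
[[581.8  -4.7  40. ]
 [580.8 -48.4  40. ]
 [553.3 -47.   40. ]
 [554.5  -2.6  40. ]] [567.6 -25.7  40. ]
88.62852833590144
[[581.6 -45.9  40. ]
 [559.7 -49.8  40. ]
 [556.2  -4.7  40. ]
 [578.7  -1.9  40. ]] [569.  -25.6  40. ]
94.0765748676111
tray empty in z4 [[614.5 440.6  32. ]
 [624.1 329.1  32. ]
 [530.2 323.7  32. ]
 [522.8 435.7  32. ]]
toe rod [[468.2 -77.    8. ]]
```

Call:
{"op": "step_arm", "data": {
  "targets": [
    [[0.19, 0.6, 0, 0, 0, 0, 0.7], [0.19, 0.65, 0, 0, 0, 0, 0.7], [0.19, 0.65, 0, 0, 0, 0, 0.7], [0.19, 0.65, 0, 0, 0, 0, 0.7], [0.19, 0.65, 0, 0, 0, 0, 0.7]]
  ]
}}

```text
t: 25.08
ee_pos: [521.3, -185.5, 312.6]
orientation: [-2.196, -2.243, 0.002]
ft_force: [0.6, 0.5, -0.1]
width: 61.6
grasp_force: 0.0
```

Call:
{"op": "step_arm", "data": {
  "targets": [
    [[0.19, 0.65, 0, 0, 0, 0, 0.7], [0.19, 0.65, 0, 0, 0, 0, 0.7], [0.19, 0.65, 0, 0, 0, 0, 0.7], [0.19, 0.65, 0, 0, 0, 0, 0.7], [0.18, 0.65, 0, 0, 0, 0, 0.7]]
  ]
}}

```text
t: 25.7
ee_pos: [568.4, -23.1, 312.6]
orientation: [-2.196, -2.244, 0.003]
ft_force: [0.2, -0.3, 0.1]
width: 61.3
grasp_force: 0.0
```

Call:
{"op": "step_arm", "data": {
  "targets": [
    [[0, 0, -0.4, 0, 0, 0, 0.7], [0, 0, -0.6, 0, 0, 0, 0.7], [0, 0, -0.6, 0, 0, 0, 0.7], [0, 0, -0.5, 0, 0, 0, 0.7], [0, 0, -0.3, 0, 0, 0, 0.7]]
  ]
}}

```text
t: 26.32
ee_pos: [567.6, -24.1, 191.6]
orientation: [-2.195, -2.243, 0.004]
ft_force: [-0.1, -0.6, 0.6]
width: 61.5
grasp_force: 0.0
```

Call:
{"op": "step_arm", "data": {
  "targets": [
    [[0, 0, -0.04, 0, 0, 0, 0.5], [0, 0, 0, 0, 0, 0, 0.3], [0, 0, 0, 0, 0, 0, 0], [0, 0, 0, 0, 0, 0, 0], [0, 0, 0, 0, 0, 0, 0]]
  ]
}}

```text
t: 26.95
ee_pos: [568.9, -23.8, 193.0]
orientation: [2.196, 2.245, 0.002]
ft_force: [-0.1, 0.1, 5.8]
width: 25.7
grasp_force: 30.0
```

Call:
{"op": "step_arm", "data": {
  "targets": [
    [[0, 0, 0, 0, 0, 0, 0], [0, 0, 0.3, 0, 0, 0, 0], [0, 0, 0.6, 0, 0, 0, 0], [0, 0, 0.8, 0, 0, 0, 0], [0, 0, 0.8, 0, 0, 0, 0]]
  ]
}}

```text
t: 27.58
ee_pos: [568.1, -23.8, 318.9]
orientation: [-2.196, -2.246, 0.0]
ft_force: [1.4, -0.0, -0.6]
width: 25.7
grasp_force: 30.0
```

Call:
{"op": "step_arm", "data": {
  "targets": [
    [[0, 0, 0.6, 0, 0, 0, 0], [0.01, 0.4, 0.2, 0, 0, 0, 0], [0.01, 0.7, 0, 0, 0, 0, 0], [0.01, 0.8, 0, 0, 0, 0, 0], [0.01, 0.8, 0, 0, 0, 0, 0]]
  ]
}}

```text
t: 28.2
ee_pos: [569.7, 113.4, 356.4]
orientation: [-2.196, -2.245, 0.002]
ft_force: [0.9, -0.5, -1.0]
width: 26.0
grasp_force: 30.0
```

Call:
{"op": "step_arm", "data": {
  "targets": [
    [[0.01, 0.8, 0, 0, 0, 0, 0], [0.01, 0.8, 0, 0, 0, 0, 0], [0.01, 0.8, 0, 0, 0, 0, 0], [0.01, 0.8, 0, 0, 0, 0, 0], [0.01, 0.8, 0, 0, 0, 0, 0]]
  ]
}}

```text
t: 28.82
ee_pos: [571.7, 313.6, 356.0]
orientation: [-2.195, -2.246, 0.003]
ft_force: [0.5, 0.4, -0.3]
width: 25.9
grasp_force: 30.0
```

Call:
{"op": "step_arm", "data": {
  "targets": [
    [[0.01, 0.8, 0, 0, 0, 0, 0], [0, 0.5, 0, 0, 0, 0, 0], [0, 0.1, 0, 0, 0, 0, 0], [0, 0, 0, 0, 0, 0, 0], [0, 0, 0, 0, 0, 0, 0]]
  ]
}}

```text
t: 29.45
ee_pos: [573.6, 380.0, 357.1]
orientation: [2.198, 2.245, -0.001]
ft_force: [0.2, -0.6, -0.8]
width: 26.1
grasp_force: 30.0
```

```bash
python3 -c "
from h import *
snap('side','side7');snap('top','top7');st()
# tray rim check in side0: project hypothesised compartment centre
print(pix('side0',[(573,383,4)]),pix('top0',[(573,383,4)]))
"
```

```text
{'t': 29.55, 'qpos': [0.568, 0.565, 1.512, -0.0, 1.065, 0.547], 'ee_pos': [573.748, 380.09, 357.28], 'orientation': [2.198, 2.244, -0.0], 'ft_force': [-0.193, -0.843, -1.121], 'width': 25.849, 'grasp_force': 30.0}
[[276.80067349 409.36795853]] [[162.14075853 256.66469331]]
```

Call:
{"op": "step_arm", "data": {
  "targets": [
    [[0, 0, -0.5, 0, 0, 0, 0], [0, 0, -0.8, 0, 0, 0, 0], [0, 0, -0.8, 0, 0, 0, 0], [0, 0, -0.5, 0, 0, 0, 0], [0, 0, -0.4, 0, 0, 0, 0]]
  ]
}}

```text
t: 30.18
ee_pos: [573.7, 380.5, 206.1]
orientation: [-2.198, -2.245, 0.001]
ft_force: [-0.2, 0.3, -0.7]
width: 25.7
grasp_force: 30.0
```

Call:
{"op": "step_arm", "data": {
  "targets": [
    [[0, 0, -0.04, 0, 0, 0, 0], [0, 0, -0.04, 0, 0, 0, 0], [0, 0, -0.02, 0, 0, 0, 0], [0, 0, 0, 0, 0, 0, 0], [0, 0, 0, 0, 0, 0, 0]]
  ]
}}

```text
t: 30.8
ee_pos: [573.6, 381.3, 202.7]
orientation: [2.196, 2.246, 0.001]
ft_force: [1.0, 0.9, -1.2]
width: 25.8
grasp_force: 30.0
```

Call:
{"op": "step_arm", "data": {
  "targets": [
    [[0, 0, -0.04, 0, 0, 0, 0], [0, 0, -0.02, 0, 0, 0, 0], [0, 0, 0, 0, 0, 0, 0], [0, 0, 0, 0, 0, 0, 0], [0, 0, 0, 0, 0, 0, 0]]
  ]
}}

```text
t: 31.42
ee_pos: [573.5, 381.2, 199.2]
orientation: [2.197, 2.246, 0.0]
ft_force: [1.0, 0.3, -1.0]
width: 25.7
grasp_force: 30.0
```

Call:
{"op": "step_arm", "data": {
  "targets": [
    [[0, 0, -0.03, 0, 0, 0, 0], [0, 0, -0.02, 0, 0, 0, 0], [0, 0, 0, 0, 0, 0, 0], [0, 0, 0, 0, 0, 0, 0], [0, 0, 0, 0, 0, 0, 0]]
  ]
}}

```text
t: 32.05
ee_pos: [573.5, 381.2, 197.0]
orientation: [2.197, 2.246, 0.0]
ft_force: [-1.9, -1.0, 5.3]
width: 26.0
grasp_force: 30.0
```

Contact came at 197 mm, as predicted. I'll release and retreat.

Call:
{"op": "step_arm", "data": {
  "targets": [
    [[0, 0, 0.01, 0, 0, 0, 0.4], [0, 0, 0, 0, 0, 0, 0.5], [0, 0, 0, 0, 0, 0, 0.55], [0, 0, 0.2, 0, 0, 0, 0.55], [0, 0, 0.5, 0, 0, 0, 0.55]]
  ]
}}

```text
t: 32.67
ee_pos: [573.1, 380.9, 231.8]
orientation: [-2.196, -2.246, 0.004]
ft_force: [-0.7, -0.0, 0.1]
width: 48.5
grasp_force: 0.0
```

Call:
{"op": "step_arm", "data": {
  "targets": [
    [[0, 0, 0.7, 0, 0, 0, 0.55], [0, 0, 0.8, 0, 0, 0, 0.55], [0, 0, 0.8, 0, 0, 0, 0.55], [-0.3, -0.7, 0, 0, 0, 0, 0.55], [-0.3, -0.7, 0, 0, 0, 0, 0.55]]
  ]
}}

```text
t: 33.3
ee_pos: [543.1, 310.7, 348.6]
orientation: [2.195, 2.246, 0.003]
ft_force: [-0.7, 0.7, 0.2]
width: 48.5
grasp_force: 0.0
```

Call:
{"op": "step_arm", "data": {
  "targets": [
    [[-0.3, -0.7, 0, 0, 0, 0, 0.55], [-0.3, -0.7, 0, 0, 0, 0, 0.55], [-0.3, -0.7, 0, 0, 0, 0, 0.55], [-0.2, -0.5, 0, 0, 0, 0, 0.55], [0, 0, 0, 0, 0, 0, 0.55]]
  ]
}}

```text
t: 33.92
ee_pos: [487.9, 180.0, 347.9]
orientation: [2.199, 2.244, 0.0]
ft_force: [0.2, 0.1, 0.5]
width: 48.5
grasp_force: 0.0
```

```bash
python3 -c "
from h import *
np.set_printoptions(suppress=True,precision=1)
snap('side','side8');snap('top','top8');st()
for n,box in (('top',(128,192,228,300)),('side',(235,365,360,455))):
  a=cv2.imread(f'pics/{n}0.png').astype(int);b=cv2.imread(f'pics/{n}8.png').astype(int)
  d=(abs(a-b).max(2)>20).astype(np.uint8);x0,x1,y0,y1=box;d=d[y0:y1,x0:x1]
  k,l,s,c=cv2.connectedComponentsWithStats(d)
  for j in range(1,k):
    if s[j,4]>20:
      uv=c[j]+[x0,y0];print(n,s[j,:4]+[x0,y0,0,0],s[j,4],onz(n+'8',[uv],30))
print('exp top',pix('top8',[(573+i,381+j,z) for i in(-13,13) for j in(-25,25) for z in (4,44)]).round(0).tolist())
print('exp side',pix('side8',[(573+i,381+j,z) for i in(-13,13) for j in(-25,25) for z in (4,44)]).round(0).tolist())
"
```

```text
{'t': 34.025, 'qpos': [0.333, 0.351, 1.902, 0.0, 0.888, 0.311], 'ee_pos': [488.969, 181.493, 347.909], 'orientation': [2.197, 2.245, 0.002], 'ft_force': [0.438, 0.465, 0.676], 'width': 48.088, 'grasp_force': 0.0}
top [148 228  44  72] 2529 [[551.9 352.8  30. ]]
side [267 385  17  24] 292 [[576.7 371.2  30. ]]
exp top [[173.0, 261.0], [168.0, 258.0], [153.0, 263.0], [148.0, 260.0], [172.0, 250.0], [168.0, 247.0], [153.0, 253.0], [148.0, 250.0]]
exp side [[287.0, 397.0], [286.0, 387.0], [280.0, 422.0], [279.0, 412.0], [274.0, 395.0], [272.0, 385.0], [267.0, 420.0], [265.0, 410.0]]
```

```bash
python3 -c "
from h import *
snap('side','side9')
a=cv2.imread('pics/side0.png').astype(int);b=cv2.imread('pics/side9.png').astype(int)
d=(abs(a-b).max(2)>25).astype(np.uint8);d=cv2.dilate(d,np.ones((3,3)))
k,l,s,c=cv2.connectedComponentsWithStats(d)
print([s[j].tolist() for j in range(1,k) if s[j,4]>25])"
```

```text
[[285, 0, 355, 285, 45886], [595, 218, 12, 8, 67], [627, 243, 13, 6, 62], [636, 266, 4, 9, 28], [295, 305, 19, 24, 217], [267, 385, 20, 26, 394], [269, 413, 12, 8, 49]]
```

```bash
python3 -c "
from h import *
print(ctrl.close_job())"
```

```text
the job is handed in; nothing more can be done
None
```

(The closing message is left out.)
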